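Lay out a comparison row for the stereo microscope

ROBOT

A 7-joint arm with a two-finger parallel gripper is mounted at the origin on the work surface. World frame = base frame: x ahead of the robot, y to its left, z up, the work surface at z = 0. Lengths are in m, angles in rad, forces in N, time in s.
With the tool pointing down it reaches from about 0.4 to 0.875 m from the base axis. Payload 6.5 kg.
Tool frame: the origin (TCP) lies midway between the tips of the shut fingers; the grasp point (between the pads) lies behind it (ctrl.pinch_z is the z of the grasp point in the tool frame, in m); z points along the fingers, y is the direction in which the jaws open and shut (so a half turn about z gives the same grasp; the last joint's range is limited). The gripper opens to 88 mm and grips with 3 to 60 N. Pads are 18 mm wide; open, the fingers measure 123 mm over their backs; the gripper's body (75 mm by 187 mm) begins 45 mm behind the grasp point.
Start: joints at [-1.291, 0.536, -0.004, 1.538, 0.003, 1.067, -0.071], TCP at [0.22, 0.612, 0.239] pointing down, gripper open.
Joint ranges: [-2.7, 2.7], [-0.37, 2.16], [-1.27, 1.26], [0.24, 2.4], [-1.31, 4.45], [0.19, 1.91], [-2.76, 2.76]. Speed limits (rad/s): [2.39, 2.39, 3.14, 3.14, 3.14, 3.14, 3.14].

INTERFACE

Orientations are given as a 3x3 rotation matrix whose columns are the frame's x, y, z axes.
In Python, from cell import ctrl gives the robot as it stands. The module is installed in compiled form; this text tells all that it offers.
- The arm moves only by the tool drive_tool, never from a script. Its argument "commands" is a list of rows, each a list of 7 numbers: the shift along the world's x, y, z in cm, then the turn, a rotation vector about the world's x, y, z in degrees, then the finger opening in cm, from 0 to 8.81. A call has 1 to 8 rows; each row shifts and turns the pose as measured when the row begins; what a row does not reach is not made up. A row lasts 1/8 s, in which the tool goes at most 62.5 mm and 10.7 degrees, less where a joint would pass 70% of its speed; a pose out of reach is approached as far as the arm can. A call is refused whole if a number of a shift passes 6.25 or a number of a turn 10.7, either way. A call with a gripper value outside its range is refused whole. The fingers move at their own pace and stop on an object; the grip force is fixed at half the most. Time passes only in rows, so rows that do not move let the fingers close. It gives the time, the measured TCP pose, the force and the opening at its end, in the units of the state.
- ctrl.sense(): the state, without advancing time (a new reading comes with each control period).
- ctrl.get_image(name): name is "scene" or "top" or "wrist"; returns the picture (400x640x3 uint8, red, green, blue); there is no depth.
- ctrl.calibration(name): a dict with "K" (3x3 intrinsics, pixels), "R" (3x3) and "t" (3): a world point X has camera coordinates R X + t. Camera axes: x right, y down, z forward; pixel columns grow to the right and rows downward; lengths in m; the calibration is good to about 2 mm. A picture is of the moment at which its call begins: read the wrist's pose just before it. calibration takes no time and is no camera call; for the wrist camera it gives the pose at the moment of the call.
- ctrl.sign_off(): hands the job in, once; it reports no verdict.
Trained networks look in the newest picture that a camera, given by its name, has taken for a name from the list of things; names that differ only in an ending like _2 or _b are one class to them, and where a whole thing is asked for, a point or a joint stands for the part that bears it (a point fixed in the world has none). Each returns a list of dicts, best first, with "p" (0 to 1); they miss things now and then, are a little off and sometimes report something else, mostly with a low value. They report only what shows in the picture. A call takes as long as a camera call. They do not tell look-alikes from the thing itself.
- ctrl.find_in(name, camera): "at" ([x, y, z] in m, in the coordinates of the camera as it stood for that picture, good to about 4 mm: the middle of the surface that is visible of it).
- ctrl.tip_of(name, camera): "at" ([x, y, z] in m, in the coordinates of the camera as it stood for that picture, good to about 4 mm: a listed point, or the origin of a listed thing).
The state is a dict: "clock": time; "joint_positions": joint angles; "qd": joint speeds; "joint_torque": joint torques, N m; "position": TCP position; "ee_rot": TCP orientation; "ft_force": force on the tool from outside, world axes, zero at the start; "moment": the same for the moment, N m; "width": finger opening in m.
Only numpy, scipy, OpenCV 4.12 (cv2) and the standard library are available. Lean on these libraries where they do the work, as an engineer would, in place of code of your own. Each camera call takes 0.05 s, during which the arm holds its last target.

TASK

Lay out the specimens on the red-edged mat, all faces up and at one focus height: the black copper-cored mount centred on the blue disc, the red steel-cored mount centred on the yellow disc, the steel riser on the mat exactly halfway between the two discs, and the thin green mount centred on top of the riser. Lay the striped scale bar lengthwise along the middle of the pale strip behind them, parallel to the row. Leave the amber jar standing where it is.

Things in the scene. Friction and masses are not known exactly. Their poses are not given: they have to be found in the camera images.
- mat: Dark grey mat fixed to the bench, 200 (x) x 310 (y) x 2 mm, edged with red tape. Origin at the centre of its underside. Its x axis points away from the robot (turned up to 20 degrees either way), y along its long side. A pale strip, 28 x 130 mm, is printed near its far edge, centred at mat (55, 0) mm, lengthwise along y. The row of discs runs along mat x = -30 mm.
- blue_disc: Blue round stand fixed on the mat, diameter 62 mm, 6 mm thick, at one end of the row: mat x = -30 mm, y = +110 or -110 mm. Origin at the centre of its underside; its top is 8 mm above the bench.
- yellow_disc: Yellow round stand fixed on the mat, diameter 62 mm, 6 mm thick, at the other end of the row from the blue one: mat x = -30 mm, y = -110 or +110 mm. Origin at the centre of its underside; its top is 8 mm above the bench.
- black_mount_center (a point): Black resin specimen mount with a round copper sample in its top face: upright cylinder, diameter 38 mm, height 30 mm, about 70 g. Origin at its centre, half-way up; z up. Stands loose on the bench at the start.
- red_mount_center (a point): Dark red resin specimen mount with a square steel sample in its top face: upright cylinder, diameter 38 mm, height 30 mm, about 70 g. Origin at its centre, half-way up; z up. Stands loose on the bench at the start.
- green_mount_center (a point): Thin green resin specimen mount with a square brass sample in its top face: upright cylinder, diameter 38 mm, height only 18 mm, about 45 g. Origin at its centre, half-way up; z up. Stands loose on the bench at the start.
- riser_center (a point): Bare steel riser, a plain flat disc with a small dark dimple in the top: diameter 44 mm, height 18 mm, about 200 g. Origin at its centre, half-way up; z up. Stands loose on the bench at the start.
- scale_bar_center (a point): Scale bar with alternating black and white bands: 100 mm long (its y axis), 16 mm wide (x), 12 mm high (z), about 45 g, lying loose on the bench. Origin at its centre, half-way up.
- jar_center (a point): Small amber glass jar with a white cap, diameter 36 mm, height 55 mm, loose, standing among the specimens; not part of the job. Origin at its centre, half-way up.
Mind the look-alikes: they are no part of the job. Of the things that look like the blue_disc, take the one that is farthest to the robot's left at the start.

How it is judged:
At the end, for the whole second after the job is handed in: Black mount on blue disc, red on yellow (12 mm of centre); riser on the mat halfway between the discs (12 mm); green mount on the riser (10 mm); scale bar flat on the pale strip (12 mm across, 15 mm along, 0.2 rad of parallel); all upright, released, at rest (horizontal distance between black_mount_center and blue_disc below 0.012 m and z of black_mount_center in the frame of mat between 0.019 and 0.027 m and horizontal distance between red_mount_center and yellow_disc below 0.012 m and z of red_mount_center in the frame of mat between 0.019 and 0.027 m and x of riser_center in the frame of mat between -0.042 and -0.018 m and y of riser_center in the frame of mat between -0.012 and 0.012 m and z of riser_center in the frame of mat between 0.007 and 0.015 m and horizontal distance between green_mount_center and riser_center below 0.01 m and z of green_mount_center in the frame of mat between 0.025 and 0.033 m and x of scale_bar_center in the frame of mat between 0.043 and 0.067 m and y of scale_bar_center in the frame of mat between -0.015 and 0.015 m and z of scale_bar_center in the frame of mat between 0.004 and 0.012 m and angle between the y axis of scale_bar_center and the y axis of mat, either way round below 0.2 rad and angle between each of black_mount_center, red_mount_center, green_mount_center, riser_center, scale_bar_center's own z axis and vertical below 0.12 rad and linear speed of each of black_mount, red_mount, green_mount, riser, scale_bar below 0.02 m/s); the robot touches nothing.
It fails at once if the amber jar is shifted by more than 25 mm or tipped (distance of jar_center from where it was at the start of the episode above 0.025 m or angle between jar_center's own z axis and vertical above 0.3 rad).
It also fails if it takes over 115 s, if anything falls off the work surface, if the arm or the gripper's body presses on something with over 40 N, if the wrist force passes 120 N, or if a joint passes its speed limit or range.

## Working session

There is one attempt and no reset: what is moved stays moved. The work goes in short steps, Python scripts to look and compute and a tool call to move; the robot and the scene stay as the last step left them, time stands still between calls to the robot, and variables do not carry over. Pictures are saved under pics/ and viewed, and the job is handed in when it is done.

Besides the shell and the picture viewer there is one more tool, called after "Call:" as name([rows], argument=value, ...), one row to a line, values as JSON. drive_tool: Moves the arm, as the interface text tells. Its arguments: {"type":"object","properties":{"commands":{"type":"array","items":{"type":"array","items":{"type":"number"}}}},"required":["commands"]}

```bash
mkdir -p pics && cat > h.py <<'E'
import numpy as np, cv2
from cell import ctrl
def snap(cam,fn):
    im=ctrl.get_image(cam); cv2.imwrite('pics/'+fn+'.png',im[:,:,::-1]); return im
def w(cam,at):
    c=ctrl.calibration(cam); return np.array(c['R']).T@(np.array(at)-np.array(c['t']))
def px(cam,X):
    c=ctrl.calibration(cam); p=np.array(c['K'])@(np.array(c['R'])@np.array(X)+np.array(c['t'])); return p[:2]/p[2]
def ray(cam,u,v,z):
    c=ctrl.calibration(cam); R=np.array(c['R']);t=np.array(c['t'])
    d=R.T@np.linalg.inv(np.array(c['K']))@np.array([u,v,1.]); o=-R.T@t
    return o+d*(z-o[2])/d[2]
E
python3 - <<'E'
from h import *
s=ctrl.sense(); print({k:np.round(v,3).tolist() for k,v in s.items()}, ctrl.pinch_z)
snap('top','top0'); snap('scene','scene0')
names="mat blue_disc yellow_disc black_mount_center red_mount_center green_mount_center riser_center scale_bar_center jar_center".split()
for n in names:
    for d in ctrl.tip_of(n,'top')[:4]:
        X=w('top',d['at']); print(n,round(d['p'],2),X.round(3),px('top',X).round())
E
```

```text
{'clock': 0.0, 'joint_positions': [-1.291, 0.537, -0.004, 1.539, 0.003, 1.067, -0.071], 'qd': [-0.001, -0.0, -0.001, -0.002, -0.0, 0.001, -0.0], 'joint_torque': [0.0, -57.098, 0.99, -25.161, -0.056, 0.018, 0.0], 'position': [0.22, 0.611, 0.238], 'ee_rot': [[-0.941, 0.339, -0.0], [0.339, 0.941, -0.002], [-0.0, -0.002, -1.0]], 'ft_force': [-0.206, 0.121, -1.01], 'moment': [-0.061, -0.01, 0.045], 'width': 0.088} -0.0187
mat 0.68 [ 0.534 -0.011 -0.003] [330. 191.]
mat 0.47 [0.507 0.095 0.002] [286. 202.]
blue_disc 0.74 [0.509 0.097 0.003] [285. 201.]
blue_disc 0.7 [0.342 0.006 0.003] [322. 271.]
blue_disc 0.59 [0.708 0.024 0.   ] [317. 120.]
yellow_disc 0.74 [ 0.508 -0.118  0.001] [374. 203.]
black_mount_center 0.5 [ 0.375 -0.316  0.014] [457. 259.]
red_mount_center 0.61 [0.521 0.415 0.014] [153. 193.]
green_mount_center 0.62 [ 0.629 -0.302  0.009] [451. 153.]
riser_center 0.59 [ 0.53  -0.384  0.011] [485. 195.]
scale_bar_center 0.56 [0.366 0.316 0.007] [193. 258.]
jar_center 0.57 [0.64  0.295 0.029] [203. 144.]
```

View pics/top0.png

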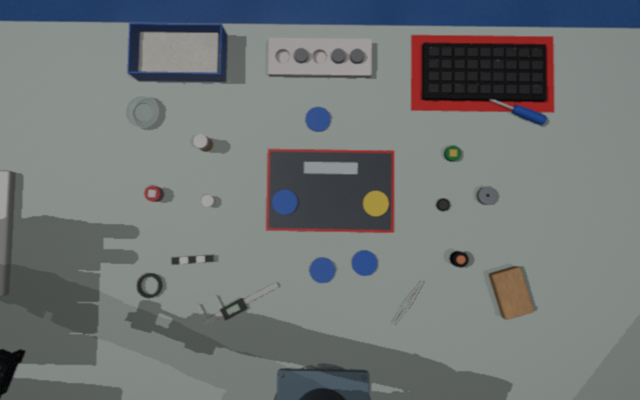

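View pics/scene0.png

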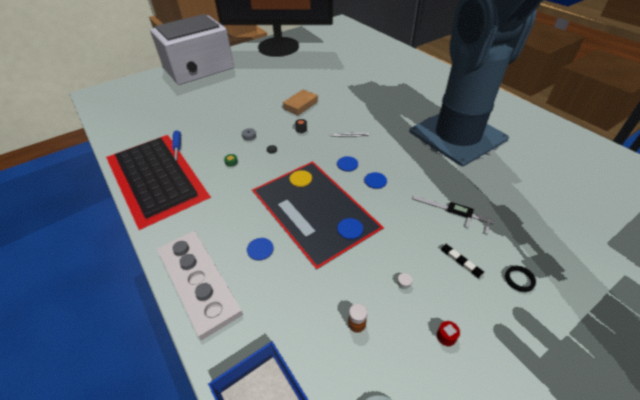

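Top view: the mat is nearly square to the robot, with the blue disc on it at (285,201), yellow at (375,203), and the strip at (330,168). The other blue discs, at (317,119), (322,270) and (365,262), lie off the mat. Red mount is at (153,193), bar (193,260), jar (203,143), green (453,153), riser (487,195), black (459,259). I'll go to the red mount first and turn the jaws along x.

Call:
drive_tool([
  [4.3,-2.8,0,0,0,-10,8.8],
  [4.3,-2.8,0,0,0,-10,8.8],
  [4.3,-2.8,0,0,0,-10,8.8],
  [4.3,-2.8,0,0,0,-10,8.8],
  [4.3,-2.8,0,0,0,-10,8.8],
  [4.3,-2.8,0,0,0,-10,8.8],
  [4.3,-2.8,0,0,0,-10,8.8],
  [0,0,0,0,0,0,8.8],
])

```text
clock: 1.55
position: [0.5281, 0.4086, 0.2399]
ee_rot: [[0.033, 0.999, 0.005], [0.999, -0.033, 0.003], [0.003, 0.005, -1.0]]
ft_force: [0.6, -0.0, 0.2]
width: 0.0877
```

```bash
python3 - <<'E'
from h import *
print(ctrl.sense()['position'])
snap('wrist','w1'); c=ctrl.calibration('wrist'); print(np.array(c['K'])[0], -np.array(c['R']).T@c['t'])
for n in ['red_mount_center','scale_bar_center','jar_center']:
    for d in ctrl.tip_of(n,'wrist')[:3]:
        X=w('wrist',d['at']); print(n,round(d['p'],2),X.round(4),px('wrist',X).round())
E
```

```text
[0.52805025 0.40863407 0.23991352]
[337.03468813   0.         322.08932571] [0.52713766 0.49194763 0.38606607]
red_mount_center 0.72 [0.5138 0.4172 0.019 ] [313. 161.]
scale_bar_center 0.9 [0.3584 0.3191 0.0042] [191. 240.]
jar_center 0.84 [0.6371 0.304  0.0271] [421. 255.]
```

View pics/w1.png

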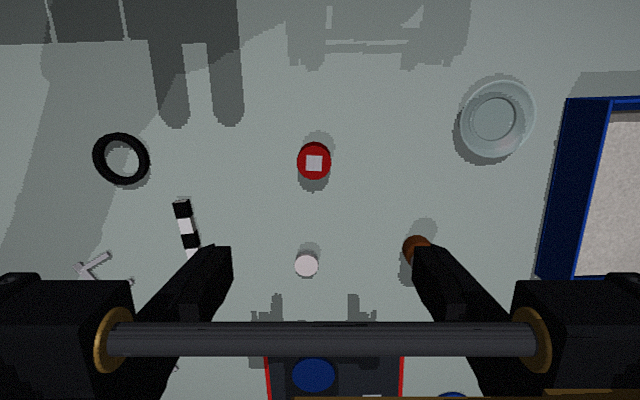

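Red mount's top face is at about (314,162) in the wrist view; the jar sits at (417,248), partly behind a finger.

```bash
python3 - <<'E'
from h import *
im=cv2.imread('pics/w1.png'); hsv=cv2.cvtColor(im,cv2.COLOR_BGR2HSV)
m=((hsv[...,0]<8)|(hsv[...,0]>172))&(hsv[...,1]>120)&(hsv[...,2]>60)
sub=m[120:200,270:360]; ys,xs=np.nonzero(sub); print(xs.min()+270,xs.max()+270,ys.min()+120,ys.max()+120)
print(ray('wrist',314,162.5,.03))
im=cv2.imread('pics/top0.png');print(ray('top',153,193,.03))
E
```

```text
297 330 142 179
[0.51382389 0.41919742 0.03      ]
[0.52085983 0.40942314 0.03      ]
```

Call:
drive_tool([
  [-0.7,0.5,-6,0,0,2,8.8],
  [-0.6,0.4,-6,0,0,0,8.8],
  [0,0,-1,0,0,0,8.8],
  [0,0,0,0,0,0,8.8],
])

```text
clock: 2.25
position: [0.5052, 0.4309, 0.1101]
ee_rot: [[-0.026, 1.0, 0.002], [1.0, 0.026, 0.014], [0.014, 0.002, -1.0]]
ft_force: [0.5, 1.3, 1.2]
width: 0.0879
```

```bash
python3 - <<'E'
from h import *
print(ctrl.sense()['position'])
snap('wrist','w2')
for n in ['red_mount_center']:
    for d in ctrl.tip_of(n,'wrist')[:3]:
        X=w('wrist',d['at']); print(n,round(d['p'],2),X.round(4),px('wrist',X).round())
E
```

```text
[0.50515506 0.43092146 0.11005083]
red_mount_center 0.87 [0.5151 0.409  0.017 ] [333. 229.]
```

View pics/w2.png

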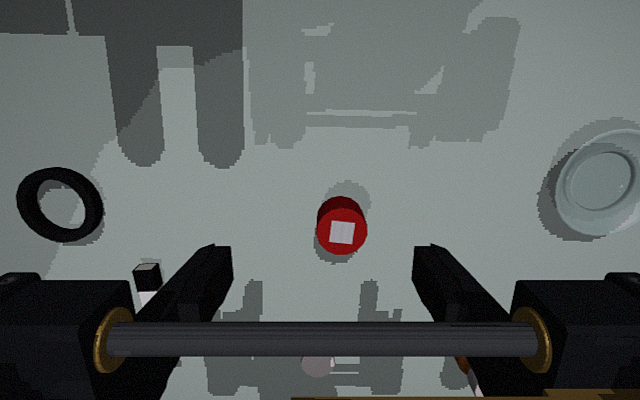

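```bash
python3 - <<'E'
from h import *
print(ctrl.sense()['position'],ray('wrist',342,231.5,.03))
E
```

```text
[0.50586229 0.43112473 0.11111936] [0.52122669 0.41243236 0.03      ]
```

Call:
drive_tool([
  [1.4,-2.0,0,0,0,-1.5,8.8],
  [0,0,-3,0,0,0,8.8],
  [0,0,-2,0,0,0,8.8],
  [0,0,0,0,0,0,8.8],
])

```text
clock: 2.85
position: [0.5282, 0.4076, 0.0668]
ee_rot: [[0.008, 1.0, 0.015], [1.0, -0.008, 0.02], [0.02, 0.014, -1.0]]
ft_force: [0.5, 0.8, -0.3]
width: 0.0877
```

```bash
python3 - <<'E'
from h import *
print(ctrl.sense()['position'],ctrl.sense()['qd'].round(3) if hasattr(ctrl.sense()['qd'],'round') else ctrl.sense()['qd'])
snap('wrist','w3')
for n in ['red_mount_center']:
    for d in ctrl.tip_of(n,'wrist')[:3]:
        X=w('wrist',d['at']); print(n,round(d['p'],2),X.round(4),px('wrist',X).round())
E
```

```text
[0.52821877 0.4075726  0.06682937] [ 0.006 -0.026  0.006 -0.018 -0.002  0.01   0.   ]
red_mount_center 0.78 [0.5202 0.4104 0.0193] [307. 222.]
```

View pics/w3.png

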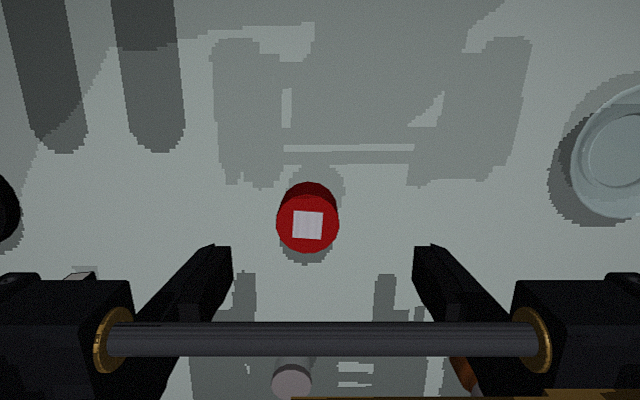

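```bash
python3 - <<'E'
from h import *
print(ctrl.sense()['position'],ray('wrist',307.5,224,.03))
E
```

```text
[0.52871464 0.40878761 0.06825398] [0.52063862 0.41334927 0.03      ]
```

Call:
drive_tool([
  [-0.5,0.2,-1,-0.8,0.7,0,8.8],
  [0,0,-2,0,0,0,8.8],
  [0,0,-1.5,0,0,0,8.8],
  [0,0,0,0,0,0,8.8],
  [0,0,0,0,0,0,8.8],
])

```text
clock: 3.58
position: [0.5232, 0.4119, 0.0208]
ee_rot: [[0.006, 1.0, 0.004], [1.0, -0.006, 0.007], [0.008, 0.004, -1.0]]
ft_force: [0.7, 0.3, -0.1]
width: 0.0882
```

Good. A little lower, then close.

Call:
drive_tool([
  [-0.2,0,-0.7,0,0,0,8.8],
  [0,0,-0.4,0,0,0,8.8],
  [0,0,0,0,0,0,4.5],
  [0,0,0,0,0,0,2],
  [0,0,0,0,0,0,2],
  [0,0,0,0,0,0,2],
])

```text
clock: 4.32
position: [0.5219, 0.4123, 0.0104]
ee_rot: [[0.006, 1.0, 0.005], [1.0, -0.007, 0.009], [0.009, 0.005, -1.0]]
ft_force: [-0.8, -0.7, 0.2]
width: 0.05
```

Call:
drive_tool([
  [0,0,0,0,0,0,2],
  [0,0,0,0,0,0,2],
  [0,0,0,0,0,0,2],
  [0,0,0,0,0,0,2],
])

```text
clock: 4.82
position: [0.5219, 0.4124, 0.0105]
ee_rot: [[0.007, 1.0, 0.005], [1.0, -0.007, 0.009], [0.009, 0.005, -1.0]]
ft_force: [-0.7, -0.0, 0.4]
width: 0.0374
```

Call:
drive_tool([
  [0,0,5,0,0,0,2],
  [0,-3,5,0,0,0,2],
  [0,-6,3,0,0,0,2],
  [0,-6,0,0,0,0,2],
  [0,-6,0,0,0,0,2],
  [0,-6,0,0,0,0,2],
  [0,-6,0,0,0,0,2],
  [0,-6,0,0,0,0,2],
])

```text
clock: 5.82
position: [0.5201, 0.0198, 0.1435]
ee_rot: [[-0.004, 1.0, 0.01], [1.0, 0.004, 0.012], [0.012, 0.01, -1.0]]
ft_force: [0.3, 0.6, -0.4]
width: 0.0374
```

Call:
drive_tool([
  [0,-6,0,0,0,0,2],
  [-0.5,-5,0,0,0,0,2],
  [-0.5,-2,0,0,0,0,2],
  [0,0,0,0,0,0,2],
  [0,0,0,0,0,0,2],
])

```text
clock: 6.45
position: [0.509, -0.1195, 0.1444]
ee_rot: [[0.005, 1.0, 0.012], [1.0, -0.005, 0.011], [0.011, 0.012, -1.0]]
ft_force: [0.1, 0.4, 0.5]
width: 0.0375
```

```bash
python3 - <<'E'
from h import *
print(ctrl.sense()['position'])
snap('wrist','w4'); snap('top','t4')
for n in ['mat','blue_disc','yellow_disc','red_mount_center']:
  for cam in ['wrist','top']:
    for d in ctrl.tip_of(n,cam)[:2]:
        X=w(cam,d['at']); print(n,cam,round(d['p'],2),X.round(4),px(cam,X).round())
E
```

```text
[ 0.50897783 -0.11945053  0.14440796]
mat wrist 0.59 [ 0.537  -0.0114 -0.0017] [354.  53.]
mat top 0.93 [ 0.5348 -0.0096  0.0027] [329. 191.]
mat top 0.7 [ 0.5282 -0.3847  0.0127] [486. 196.]
blue_disc wrist 0.92 [ 0.3393  0.0051 -0.0025] [103.  30.]
blue_disc wrist 0.9 [0.7091 0.0209 0.    ] [577.   6.]
blue_disc top 0.96 [0.3418 0.0029 0.0031] [323. 271.]
blue_disc top 0.9 [0.5094 0.0959 0.0015] [286. 200.]
yellow_disc top 0.45 [0.5087 0.0966 0.0011] [286. 201.]
yellow_disc top 0.44 [ 0.5062 -0.1218  0.0009] [375. 203.]
red_mount_center wrist 0.81 [ 0.5073 -0.119   0.1517] [319. 267.]
```

View pics/w4.png

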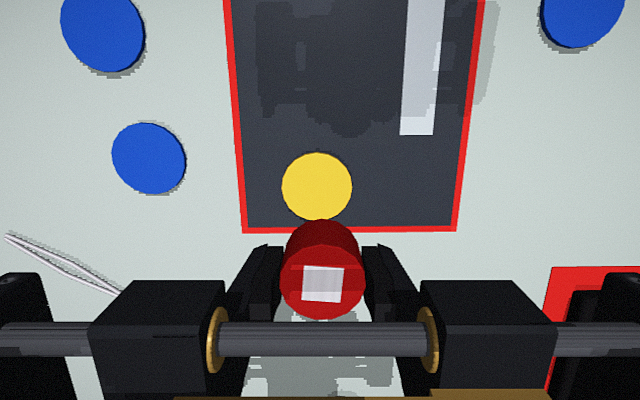

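Held red mount at (322,270); yellow disc fully visible at (317,186); strip end at (400–435,135).

```bash
python3 - <<'E'
from h import *
def blobs(fn,cam,kind,z,amin):
    im=cv2.imread('pics/'+fn+'.png'); h=cv2.cvtColor(im,cv2.COLOR_BGR2HSV)
    m={'y':(h[...,0]>18)&(h[...,0]<35)&(h[...,1]>120)&(h[...,2]>90),'b':(h[...,0]>100)&(h[...,0]<125)&(h[...,1]>150)&(h[...,2]>90)}[kind].astype(np.uint8)
    for c in cv2.findContours(m,cv2.RETR_EXTERNAL,cv2.CHAIN_APPROX_NONE)[0]:
        if cv2.contourArea(c)<amin: continue
        P=np.array([ray(cam,u,v,z)[:2] for u,v in c[:,0]]).astype(np.float32)
        print(fn,kind,cv2.contourArea(c),'px',c[:,0].mean(0).round(1),'circ',np.round(cv2.minEnclosingCircle(P),4) if 0 else (np.round(cv2.fitEllipse(P)[0],4),np.round(cv2.fitEllipse(P)[1],4)))
blobs('w4','wrist','y',.008,800); blobs('w4','wrist','b',.0,2000)
blobs('top0','top','y',.008,100); blobs('top0','top','b',.008,150)
for u,v in [(245,231),(455,229),(400,134),(433,134),(408,0),(443,0)]: print(u,v,ray('wrist',u,v,.002).round(4))
E
```

```text
w4 y 1072.5 px [485.5 394.6] circ (array([ 0.6911, -0.3593]), array([0.0149, 0.1957]))
w4 y 3694.0 px [316.4 186. ] circ (array([ 0.5055, -0.1218]), array([0.0609, 0.0612]))
w4 b 3968.0 px [148.6 157.3] circ (array([ 0.3596, -0.0973]), array([0.0612, 0.0627]))
w4 b 2908.5 px [581.1  17.4] circ (array([0.7135, 0.01  ]), array([0.0352, 0.0658]))
w4 b 4787.0 px [101.7  30.4] circ (array([0.3402, 0.0019]), array([0.0534, 0.064 ]))
top0 y 495.5 px [375.6 203.1] circ (array([ 0.5065, -0.1211]), array([0.0596, 0.0617]))
top0 b 397.0 px [322. 270.] circ (array([0.3441, 0.0055]), array([0.0535, 0.0539]))
top0 b 415.0 px [364.1 262.6] circ (array([ 0.3632, -0.0952]), array([0.0547, 0.0552]))
top0 b 428.0 px [284.5 201.5] circ (array([0.5067, 0.0986]), array([0.0565, 0.0566]))
top0 b 370.0 px [317.5 118.9] circ (array([0.7095, 0.022 ]), array([0.0523, 0.0543]))
top0 b 226.0 px [529.1 114. ] circ (array([ 0.7275, -0.4941]), array([0.0199, 0.097 ]))
top0 b 14275.5 px [319.8  11.4] circ (array([ 0.9822, -0.6662]), array([0.0621, 4.0515]))
245 231 [ 0.4388 -0.1654  0.002 ]
455 229 [ 0.6346 -0.1655  0.002 ]
400 134 [ 0.5772 -0.0772  0.002 ]
433 134 [ 0.6055 -0.0774  0.002 ]
408 0 [0.5767 0.0238 0.002 ]
443 0 [0.6035 0.0238 0.002 ]
```

Call:
drive_tool([
  [-0.3,-0.2,-4,-0.6,0.6,0,2],
  [0,0,-4,0,0,0,2],
  [0,0,-2,0,0,0,2],
  [0,0,0,0,0,0,2],
  [0,0,0,0,0,0,2],
])

```text
clock: 7.58
position: [0.5076, -0.1224, 0.0432]
ee_rot: [[0.005, 1.0, 0.006], [1.0, -0.005, -0.001], [-0.001, 0.006, -1.0]]
ft_force: [0.7, 0.2, -0.2]
width: 0.0373
```

Call:
drive_tool([
  [-0.2,0,-1,0,0,0,2],
  [0,0,-0.9,0,0,0,2],
  [0,0,0,0,0,0,2],
  [0,0,0,0,0,0,2],
])

```text
clock: 8.07
position: [0.5069, -0.1226, 0.0249]
ee_rot: [[0.005, 1.0, 0.009], [1.0, -0.005, -0.002], [-0.001, 0.009, -1.0]]
ft_force: [-0.3, 0.1, -0.7]
width: 0.0374
```

Call:
drive_tool([
  [0,0,-0.5,0,0.3,0,2],
  [0,0,-0.1,0,0,0,2],
  [0,0,0,0,0,0,2],
])

```text
clock: 8.45
position: [0.5072, -0.1226, 0.0187]
ee_rot: [[0.005, 1.0, 0.004], [1.0, -0.005, -0.002], [-0.002, 0.004, -1.0]]
ft_force: [-0.1, 0.2, 0.0]
width: 0.0373
```

Call:
drive_tool([
  [0,0,0,0,0,0,5],
  [0,0,0,0,0,0,7],
  [0,0,0,0,0,0,7],
  [0,0,0,0,0,0,7],
  [0,0,4,0,0,0,7],
  [0,0,5,0,0,0,8.8],
  [0,0,2,0,0,0,8.8],
  [0,0,0,0,0,0,8.8],
])

```text
clock: 9.45
position: [0.5067, -0.1226, 0.1316]
ee_rot: [[0.005, 1.0, 0.003], [1.0, -0.005, -0.001], [-0.001, 0.003, -1.0]]
ft_force: [0.5, 0.0, -0.5]
width: 0.0883
```

```bash
python3 - <<'E'
from h import *
print(ctrl.sense()['position'],ctrl.sense()['width'])
snap('wrist','w5'); snap('top','t5')
for n in ['red_mount_center','scale_bar_center','black_mount_center','riser_center','green_mount_center']:
  for cam in ['wrist','top']:
    for d in ctrl.tip_of(n,cam)[:2]:
        X=w(cam,d['at']); print(n,cam,round(d['p'],2),X.round(4),px(cam,X).round())
E
```

```text
[ 0.50674392 -0.12255092  0.13162469] 0.08828230593127138
red_mount_center wrist 0.81 [ 0.5029 -0.1217  0.0205] [319. 193.]
red_mount_center wrist 0.7 [ 0.5363 -0.0148 -0.0037] [362.  49.]
red_mount_center top 0.41 [ 0.51   -0.1194  0.0234] [376. 201.]
scale_bar_center wrist 0.56 [ 0.5349 -0.0142 -0.0054] [361.  48.]
scale_bar_center top 0.56 [0.3632 0.3165 0.0085] [193. 260.]
black_mount_center wrist 0.94 [ 0.3747 -0.321   0.0123] [193. 380.]
black_mount_center top 0.61 [ 0.3769 -0.3161  0.0158] [458. 259.]
riser_center top 0.7 [ 0.5275 -0.3842  0.0106] [485. 196.]
green_mount_center wrist 0.84 [ 0.6293 -0.3043  0.005 ] [446. 359.]
green_mount_center top 0.6 [ 0.6297 -0.302   0.0104] [451. 153.]
```

View pics/w5.png

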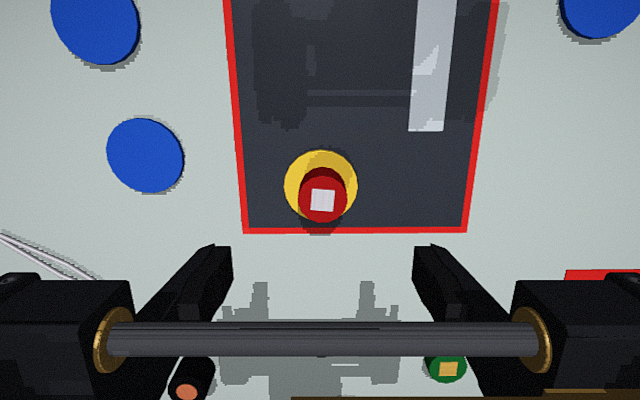

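View pics/t5.png

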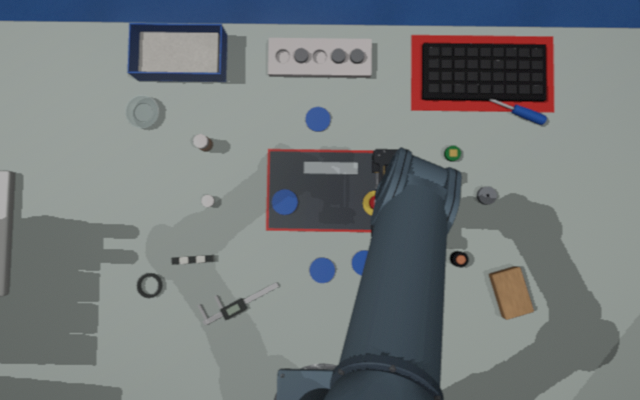

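Red mount stands in the yellow disc at (322,198). Next the riser, at top-view (487,195).

Call:
drive_tool([
  [0.4,-6,0,0,0,0,8.8],
  [0.4,-6,0,0,0,0,8.8],
  [0.4,-6,0,0,0,0,8.8],
  [0.4,-5,0,0,0,0,8.8],
  [0.2,-2,-1,0,0,0,8.8],
  [0,0,0,0,0,0,8.8],
  [0,0,0,0,0,0,8.8],
])

```text
clock: 10.92
position: [0.5245, -0.3743, 0.1184]
ee_rot: [[-0.003, 1.0, -0.0], [1.0, 0.003, 0.003], [0.003, -0.0, -1.0]]
ft_force: [0.3, 0.1, -0.2]
width: 0.0883
```

```bash
python3 - <<'E'
from h import *
print(ctrl.sense()['position'],ctrl.sense()['width'])
snap('wrist','w6')
for n in ['red_mount_center','black_mount_center','riser_center','green_mount_center']:
  for cam in ['wrist']:
    for d in ctrl.tip_of(n,cam)[:2]:
        X=w(cam,d['at']); print(n,cam,round(d['p'],2),X.round(4),px(cam,X).round())
E
```

```text
[ 0.52447529 -0.37430318  0.1184413 ] 0.08832290912525331
black_mount_center wrist 0.76 [ 0.3766 -0.3228  0.013 ] [121. 128.]
riser_center wrist 0.77 [ 0.5277 -0.3844  0.01  ] [326. 205.]
green_mount_center wrist 0.87 [ 0.6288 -0.3045  0.011 ] [466. 102.]
```

View pics/w6.png

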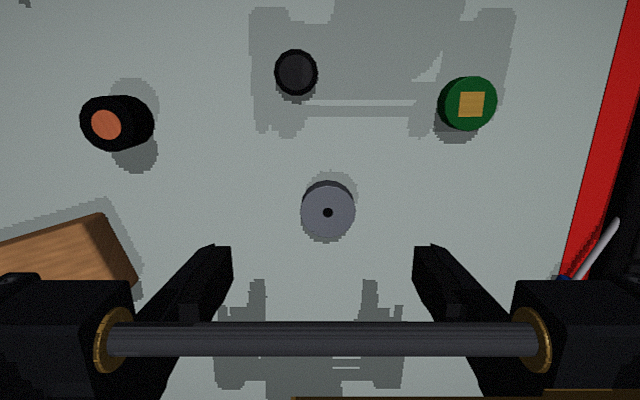

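Riser dimple at (328,212); black's copper core at (106,125), green's brass at (471,104), a look-alike black cap at (296,72).

```bash
python3 - <<'E'
from h import *
for u,v,z in [(328,212,.018),(106,125,.03),(471.5,104,.018)]: print(ray('wrist',u,v,z).round(4))
E
```

```text
[ 0.5294 -0.3877  0.018 ]
[ 0.3764 -0.3199  0.03  ]
[ 0.6302 -0.3056  0.018 ]
```

Call:
drive_tool([
  [0.4,-1.1,-4,0,0,0,8.8],
  [0,0,-3,0,0,0,8.8],
  [0,0,-1.2,0,0,0,8.8],
  [0,0,0,0,0,0,8.8],
  [0,0,0,0,0,0,8.8],
])

```text
clock: 11.8
position: [0.5318, -0.3848, 0.0384]
ee_rot: [[-0.007, 1.0, 0.005], [1.0, 0.007, -0.0], [-0.0, 0.005, -1.0]]
ft_force: [0.0, -0.4, -0.5]
width: 0.088
```

Call:
drive_tool([
  [-0.2,-0.2,-1.5,0,0.3,0,8.8],
  [0,0,-1.0,0,0,0,8.8],
  [0,0,-0.6,0,0,0,8.8],
  [0,0,0,0,0,0,8.8],
])

```text
clock: 12.3
position: [0.5304, -0.3874, 0.0067]
ee_rot: [[-0.007, 1.0, 0.001], [1.0, 0.007, -0.001], [-0.001, 0.001, -1.0]]
ft_force: [-0.3, -0.4, 1.1]
width: 0.0882
```

Call:
drive_tool([
  [0,0,-0.2,0,0,0,5],
  [0,0,0,0,0,0,2],
  [0,0,0,0,0,0,2],
  [0,0,0,0,0,0,2],
  [0,0,0,0,0,0,2],
  [0,0,0,0,0,0,2],
  [0,0,0,0,0,0,2],
  [0,0,0,0,0,0,2],
])

```text
clock: 13.3
position: [0.5307, -0.3878, 0.0053]
ee_rot: [[-0.007, 1.0, 0.002], [1.0, 0.007, -0.002], [-0.002, 0.002, -1.0]]
ft_force: [0.1, -0.1, -1.2]
width: 0.0433
```

Call:
drive_tool([
  [0,0,5,0,0,0,2],
  [0,2,5,0,0,0,2],
  [-0.5,6,1,0,0,0,2],
  [-0.5,6,0,0,0,0,2],
  [-0.5,6,0,0,0,0,2],
  [-0.5,6,0,0,0,0,2],
  [-0.3,6,0,0,0,0,2],
  [0,3,0,0,0,0,2],
])

```text
clock: 14.3
position: [0.5041, -0.0297, 0.1178]
ee_rot: [[-0.002, 1.0, 0.004], [1.0, 0.002, -0.002], [-0.002, 0.004, -1.0]]
ft_force: [0.7, -0.2, -1.2]
width: 0.0432
```

Call:
drive_tool([
  [0,0,0,0,0,0,2],
  [0,0,0,0,0,0,2],
])

```text
clock: 14.55
position: [0.5039, -0.0275, 0.1177]
ee_rot: [[-0.007, 1.0, 0.003], [1.0, 0.007, -0.002], [-0.002, 0.003, -1.0]]
ft_force: [-1.0, 0.1, -2.0]
width: 0.0434
```

```bash
python3 - <<'E'
from h import *
print(ctrl.sense()['position'],ctrl.sense()['ee_rot'],ctrl.sense()['width'])
snap('wrist','w7')
for n in ['blue_disc','riser_center']:
  for cam in ['wrist']:
    for d in ctrl.tip_of(n,cam)[:2]:
        X=w(cam,d['at']); print(n,cam,round(d['p'],2),X.round(4),px(cam,X).round())
E
```

```text
[ 0.50386434 -0.02753308  0.11768018] [[-0.00682989  0.99997141  0.00324598]
 [ 0.99997542  0.006835   -0.00156589]
 [-0.00158804  0.00323521 -0.99999351]] 0.04335421432084496
blue_disc wrist 0.83 [ 0.7123  0.0211 -0.0011] [590. 131.]
blue_disc wrist 0.7 [ 0.3635 -0.0956  0.0027] [160. 264.]
riser_center wrist 0.67 [ 0.5044 -0.0246  0.1195] [323. 257.]
```

View pics/w7.png

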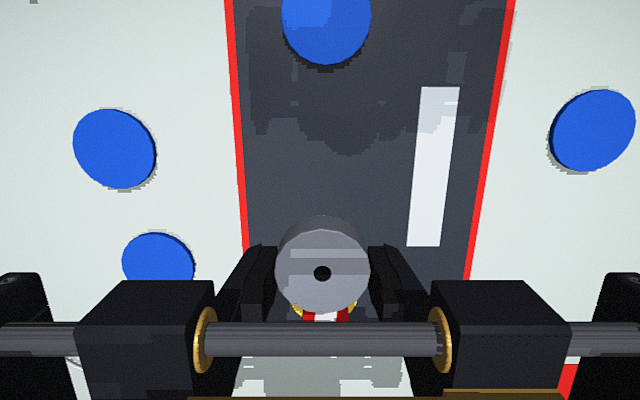

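Held riser with dimple at (322,273); whole strip visible from (441,87) to (423,246).

```bash
python3 - <<'E'
from h import *
print(ctrl.sense()['position'],ray('wrist',322,273,.1304).round(4))
P=[ray('wrist',u,v,.002)[:2] for u,v in [(422.5,86.5),(460.5,86.5),(440.5,247),(406.5,246.5)]]
print(np.round(P,4),np.mean(P,0))
E
```

```text
[ 0.50392326 -0.02813569  0.11765752] [ 0.5037 -0.0268  0.1304]
[[ 0.578   0.0528]
 [ 0.6061  0.0529]
 [ 0.6066 -0.0785]
 [ 0.5772 -0.0781]] [ 0.59197839 -0.01271439]
```

Call:
drive_tool([
  [0.2,1.2,-4,0,0,0,2],
  [0,0,-3,0,0,0,2],
  [0,0,-1.2,0,0,0,2],
  [0,0,0,0,0,0,2],
  [0,0,0,0,0,0,2],
])

```text
clock: 15.32
position: [0.5084, -0.0214, 0.0355]
ee_rot: [[0.003, 1.0, 0.008], [1.0, -0.003, -0.003], [-0.003, 0.008, -1.0]]
ft_force: [0.7, -0.5, -1.7]
width: 0.043
```

Call:
drive_tool([
  [-0.1,0.7,-1,0,0.4,0,2],
  [0,0.1,-0.8,0,0,0,2],
  [0,0,0,0,0,0,2],
  [0,0,0,0,0,0,2],
])

```text
clock: 15.82
position: [0.5086, -0.0124, 0.0178]
ee_rot: [[0.003, 1.0, 0.004], [1.0, -0.003, -0.003], [-0.003, 0.004, -1.0]]
ft_force: [0.5, 0.2, -2.4]
width: 0.0427
```

Call:
drive_tool([
  [-0.1,0,-0.6,0,0,0,2],
  [0,0,-0.3,0,0,0,2],
  [0,0,-0.1,0,0,0,2],
  [0,0,0,0,0,0,2],
])

```text
clock: 16.32
position: [0.5077, -0.0126, 0.0073]
ee_rot: [[0.003, 1.0, 0.004], [1.0, -0.003, -0.003], [-0.003, 0.004, -1.0]]
ft_force: [0.9, 0.3, -2.0]
width: 0.0432
```

Call:
drive_tool([
  [0,0,0,0,0,0,5],
  [0,0,0,0,0,0,7],
  [0,0,0,0,0,0,8],
  [0,0,0,0,0,0,8],
  [0,0,4,0,0,0,8],
  [0,0,5,0,0,0,8.8],
  [0,0,2,0,0,0,8.8],
  [0,0,0,0,0,0,8.8],
])

```text
clock: 17.32
position: [0.5079, -0.0127, 0.1206]
ee_rot: [[0.004, 1.0, 0.005], [1.0, -0.003, -0.003], [-0.003, 0.005, -1.0]]
ft_force: [0.0, 0.2, -0.6]
width: 0.088
```

```bash
python3 - <<'E'
from h import *
print(ctrl.sense()['position'],ctrl.sense()['ee_rot'],ctrl.sense()['width'])
snap('wrist','w8')
for n in ['blue_disc','riser_center']:
  for cam in ['wrist']:
    for d in ctrl.tip_of(n,cam)[:2]:
        X=w(cam,d['at']); print(n,cam,round(d['p'],2),X.round(4),px(cam,X).round())
E
```

```text
[ 0.50792328 -0.01267716  0.12064224] [[ 0.00350583  0.99998298  0.00466252]
 [ 0.99999064 -0.00349396 -0.00255108]
 [-0.00253474  0.00467142 -0.99998588]] 0.08799480788548183
blue_disc wrist 0.92 [ 0.5088  0.0999 -0.0011] [324.  39.]
blue_disc wrist 0.75 [ 0.3383  0.0058 -0.0026] [114. 167.]
riser_center wrist 0.42 [ 0.5067 -0.1188 -0.    ] [323. 300.]
```

View pics/w8.png

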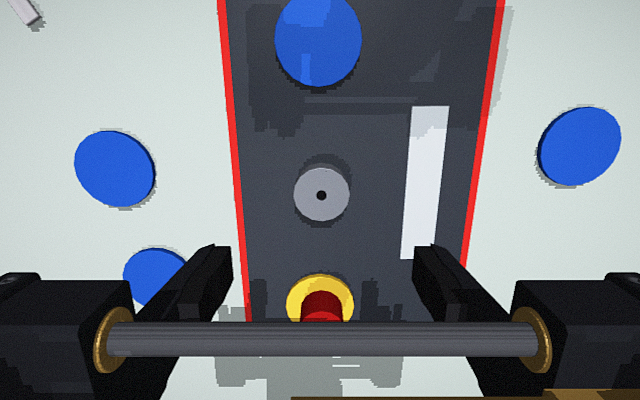

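Riser stands on the mat, dimple at (321,195); blue disc at (318,40); strip (425,182).

```bash
python3 - <<'E'
from h import *
print('riser',ray('wrist',321.5,195.5,.020).round(4))
im=cv2.imread('pics/w8.png'); h=cv2.cvtColor(im,cv2.COLOR_BGR2HSV)
for nm,m in [('b',(h[...,0]>100)&(h[...,0]<125)&(h[...,1]>150)&(h[...,2]>120)),('y',(h[...,0]>18)&(h[...,0]<35)&(h[...,1]>120)&(h[...,2]>90))]:
  for c in cv2.findContours(m.astype(np.uint8),cv2.RETR_EXTERNAL,cv2.CHAIN_APPROX_NONE)[0]:
    if cv2.contourArea(c)<800: continue
    P=np.array([ray('wrist',u,v,.008)[:2] for u,v in c[:,0]],np.float32); print(nm,cv2.boundingRect(c),np.round(cv2.fitEllipse(P)[0],4),cv2.fitEllipse(P)[1])
E
```

```text
riser [ 0.5059 -0.0114  0.02  ]
b (123, 248, 61, 58) [ 0.3568 -0.0858] (0.038644254207611084, 0.06224902719259262)
b (74, 131, 79, 76) [0.3439 0.0066] (0.05935830995440483, 0.06020575389266014)
b (540, 107, 81, 79) [0.7036 0.0228] (0.05893290787935257, 0.059580445289611816)
b (274, 0, 88, 87) [0.5037 0.0969] (0.056596118956804276, 0.0611414909362793)
y (286, 274, 68, 48) [ 0.5038 -0.1168] (0.05679145082831383, 0.0576518289744854)
```

Call:
drive_tool([
  [2.2,-5.2,0,0,0,0,8.8],
  [2.2,-5.2,0,0,0,0,8.8],
  [2.2,-5.2,0,0,0,0,8.8],
  [2.2,-5.2,0,0,0,0,8.8],
  [1.6,-4,0,0,0,0,8.8],
  [0.6,-2,-1,0,0,0,8.8],
  [0,0,0,0,0,0,8.8],
  [0,0,0,0,0,0,8.8],
])

```text
clock: 18.48
position: [0.6119, -0.2849, 0.0948]
ee_rot: [[-0.002, 1.0, -0.018], [1.0, 0.002, 0.004], [0.004, -0.018, -1.0]]
ft_force: [-0.5, 0.3, -0.2]
width: 0.088
```

```bash
python3 - <<'E'
from h import *
print(ctrl.sense()['position'],ctrl.sense()['width'])
snap('wrist','w9')
for n in ['black_mount_center','green_mount_center']:
  for cam in ['wrist']:
    for d in ctrl.tip_of(n,cam)[:2]:
        X=w(cam,d['at']); print(n,cam,round(d['p'],2),X.round(4),px(cam,X).round())
E
```

```text
[ 0.61185791 -0.28492851  0.09484795] 0.08800402697691274
black_mount_center wrist 0.69 [ 0.3731 -0.3229  0.013 ] [ 12. 250.]
green_mount_center wrist 0.63 [ 0.6302 -0.3039  0.0115] [348. 229.]
```

View pics/w9.png

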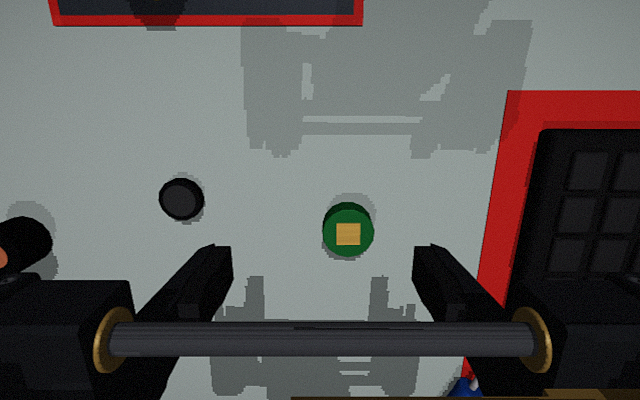

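```bash
python3 - <<'E'
from h import *
print(ctrl.sense()['position'],'green',ray('wrist',348,233,.018).round(4))
E
```

```text
[ 0.61238238 -0.28472797  0.09573266] green [ 0.6298 -0.3043  0.018 ]
```

Call:
drive_tool([
  [1.2,-1.4,-2,0,-1,0,8.8],
  [0.3,-0.3,-2.5,0,0,0,8.8],
  [0,0,-1.2,0,0,0,8.8],
  [0,0,0,0,0,0,8.8],
  [0,0,0,0,0,0,8.8],
])

```text
clock: 19.25
position: [0.6287, -0.2972, 0.0377]
ee_rot: [[-0.007, 1.0, 0.002], [1.0, 0.007, 0.005], [0.005, 0.002, -1.0]]
ft_force: [1.1, 0.3, -0.3]
width: 0.0877
```

Call:
drive_tool([
  [0,-0.5,-1.2,-0.2,0,0,8.8],
  [0,-0.2,-1.0,0,0,0,8.8],
  [0,0,-0.6,0,0,0,8.8],
  [0,0,0,0,0,0,8.8],
])

```text
clock: 19.75
position: [0.629, -0.3048, 0.0086]
ee_rot: [[-0.007, 1.0, 0.003], [1.0, 0.007, 0.001], [0.001, 0.003, -1.0]]
ft_force: [0.0, 0.3, -0.5]
width: 0.0881
```

Call:
drive_tool([
  [0,0,-0.3,0,0,0,5],
  [0,0,0,0,0,0,2],
  [0,0,0,0,0,0,2],
  [0,0,0,0,0,0,2],
  [0,0,0,0,0,0,2],
  [0,0,0,0,0,0,2],
  [0,0,0,0,0,0,2],
  [0,0,0,0,0,0,2],
])

```text
clock: 20.75
position: [0.6296, -0.3049, 0.0063]
ee_rot: [[-0.008, 1.0, 0.004], [1.0, 0.008, 0.001], [0.001, 0.004, -1.0]]
ft_force: [0.3, 0.1, 0.0]
width: 0.037
```

Call:
drive_tool([
  [0,0,5,0,0,0,2],
  [-0.5,1,5,0,0,0,2],
  [-2.3,5.2,1,0,0,0,2],
  [-2.3,5.2,0,0,0,0,2],
  [-2.3,5.2,0,0,0,0,2],
  [-2.3,5.2,0,0,0,0,2],
  [-1.5,4,0,0,0,0,2],
  [-0.7,1.6,0,0,0,0,2],
])

```text
clock: 21.75
position: [0.5061, -0.0249, 0.1199]
ee_rot: [[-0.005, 1.0, 0.007], [1.0, 0.005, 0.001], [0.001, 0.007, -1.0]]
ft_force: [0.2, -0.3, -0.6]
width: 0.0372
```

Call:
drive_tool([
  [0,0,0,0,0,0,2],
  [0,0,0,0,0,0,2],
])

```text
clock: 22.0
position: [0.5063, -0.0244, 0.1203]
ee_rot: [[-0.007, 1.0, 0.008], [1.0, 0.007, 0.001], [0.001, 0.008, -1.0]]
ft_force: [-0.4, -0.3, -0.8]
width: 0.037
```

```bash
python3 - <<'E'
from h import *
print(ctrl.sense()['position'],ctrl.sense()['ee_rot'],ctrl.sense()['width'])
snap('wrist','w10')
for n in ['green_mount_center']:
  for cam in ['wrist']:
    for d in ctrl.tip_of(n,cam)[:2]:
        X=w(cam,d['at']); print(n,cam,round(d['p'],2),X.round(4),px(cam,X).round())
E
```

```text
[ 0.50628619 -0.02439448  0.12028847] [[-7.29904682e-03  9.99940067e-01  8.16001702e-03]
 [ 9.99973113e-01  7.29304764e-03  7.64707155e-04]
 [ 7.05149931e-04  8.16537926e-03 -9.99966414e-01]] 0.03696242471994701
green_mount_center wrist 0.71 [ 0.5097 -0.0226  0.1227] [330. 260.]
```

View pics/w10.png

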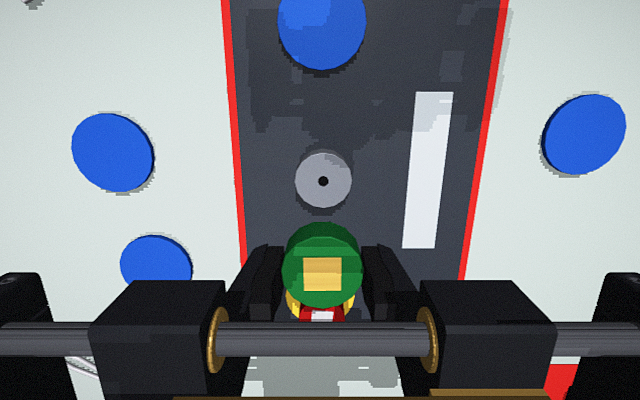

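Held green brass centre at about (322,274); riser dimple at (323,181).

```bash
python3 - <<'E'
from h import *
print(ctrl.sense()['position'],'green',ray('wrist',322,273.5,.132).round(4),'riser',ray('wrist',323,181,.02).round(4))
E
```

```text
[ 0.50626088 -0.02470892  0.12018665] green [ 0.506  -0.0242  0.132 ] riser [ 0.5076 -0.0119  0.02  ]
```

Call:
drive_tool([
  [0,1.0,-3,0,0.4,0,2],
  [0,0.2,-2.5,0,0,0,2],
  [0,0,-1,0,0,0,2],
  [0,0,0,0,0,0,2],
  [0,0,0,0,0,0,2],
])

```text
clock: 22.72
position: [0.5092, -0.0174, 0.0549]
ee_rot: [[0.001, 1.0, 0.005], [1.0, -0.001, -0.001], [-0.001, 0.005, -1.0]]
ft_force: [0.5, 0.3, -0.6]
width: 0.0368
```

Call:
drive_tool([
  [-0.2,0.4,-1,0,0.2,0,2],
  [0,0.1,-0.9,0,0,0,2],
  [0,0,-0.3,0,0,0,2],
  [0,0,0,0,0,0,2],
])

```text
clock: 23.22
position: [0.5079, -0.0119, 0.0324]
ee_rot: [[0.001, 1.0, 0.003], [1.0, -0.001, -0.001], [-0.001, 0.003, -1.0]]
ft_force: [0.1, -0.0, -0.4]
width: 0.0366
```

Call:
drive_tool([
  [0,0,-0.4,0,0,0,2],
  [0,0,-0.1,0,0,0,2],
  [0,0,0,0,0,0,2],
])

```text
clock: 23.6
position: [0.5081, -0.012, 0.0273]
ee_rot: [[0.001, 1.0, 0.004], [1.0, -0.001, -0.001], [-0.001, 0.004, -1.0]]
ft_force: [0.4, -0.8, -0.3]
width: 0.0371
```

Call:
drive_tool([
  [0,0,-0.1,0,0,0,2],
  [0,0,0,0,0,0,5],
  [0,0,0,0,0,0,7],
  [0,0,0,0,0,0,7],
  [0,0,0,0,0,0,7],
  [0,0,4,0,0,0,8],
  [0,0,5,0,0,0,8.8],
  [0,0,0,0,0,0,8.8],
])

```text
clock: 24.6
position: [0.508, -0.0121, 0.1186]
ee_rot: [[0.001, 1.0, 0.003], [1.0, -0.001, -0.001], [-0.001, 0.003, -1.0]]
ft_force: [0.4, 0.5, -0.2]
width: 0.0882
```

```bash
python3 - <<'E'
from h import *
print(ctrl.sense()['position'],ctrl.sense()['width'])
snap('wrist','w11')
E
```

```text
[ 0.50803707 -0.01213745  0.11857467] 0.0881650522711129
```

View pics/w11.png

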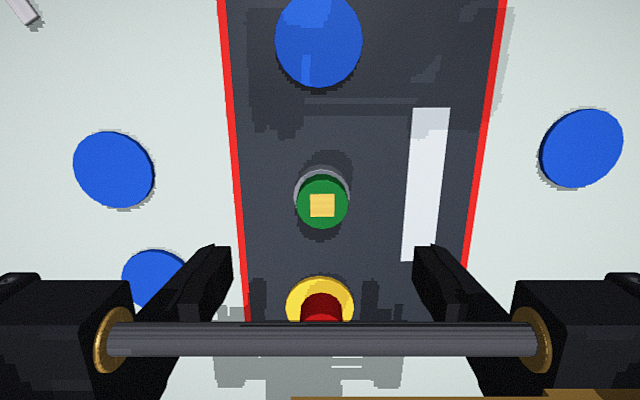

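Green sits concentric on the riser at (322,205). Next the black mount.

Call:
drive_tool([
  [-2.3,-5.4,0,0,0,0,8.8],
  [-2.3,-5.4,0,0,0,0,8.8],
  [-2.3,-5.4,0,0,0,0,8.8],
  [-2.3,-5.4,0,0,0,0,8.8],
  [-2.0,-4.5,0,0,0,0,8.8],
  [-0.8,-2,-1,0,0,0,8.8],
  [0,0,0,0,0,0,8.8],
  [0,0,0,0,0,0,8.8],
])

```text
clock: 25.65
position: [0.3782, -0.296, 0.0991]
ee_rot: [[-0.004, 1.0, -0.009], [1.0, 0.004, 0.003], [0.003, -0.009, -1.0]]
ft_force: [-0.2, -0.2, -0.4]
width: 0.0883
```

```bash
python3 - <<'E'
from h import *
print(ctrl.sense()['position'],ctrl.sense()['width'])
im=snap('wrist','w12')
for n in ['black_mount_center']:
  for cam in ['wrist']:
    for d in ctrl.tip_of(n,cam)[:2]:
        X=w(cam,d['at']); print(n,cam,round(d['p'],2),X.round(4),px(cam,X).round())
E
```

```text
[ 0.37824815 -0.29595835  0.09913575] 0.08834141761762065
black_mount_center wrist 0.76 [ 0.3776 -0.3233  0.012 ] [322. 237.]
```

View pics/w12.png

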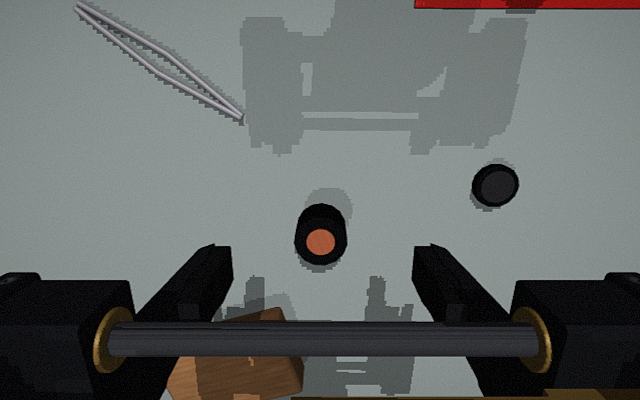

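Black mount's copper core at (321,242); wooden block behind, clear of the fingers.

```bash
python3 - <<'E'
from h import *
print(ctrl.sense()['position'],'black',ray('wrist',321,242,.03).round(4), 'block corner',ray('wrist',282,307,.03).round(3))
E
```

```text
[ 0.37862132 -0.29571584  0.09940457] black [ 0.3773 -0.3187  0.03  ] block corner [ 0.348 -0.373  0.03 ]
```

Call:
drive_tool([
  [-0.1,-1.8,-2,0,-0.4,0,8.8],
  [0,-0.4,-2.5,0,0,0,8.8],
  [0,0,-1,0,0,0,8.8],
  [0,0,0,0,0,0,8.8],
  [0,0,0,0,0,0,8.8],
])

```text
clock: 26.38
position: [0.3823, -0.3137, 0.0446]
ee_rot: [[-0.015, 1.0, 0.002], [1.0, 0.015, 0.004], [0.004, 0.002, -1.0]]
ft_force: [-0.1, -0.3, -0.3]
width: 0.0878
```

Call:
drive_tool([
  [-0.3,-0.5,-1.3,0,0,-0.5,8.8],
  [-0.1,-0.1,-1.2,0,0,0,8.8],
  [0,0,-0.8,0,0,0,8.8],
  [0,0,0,0,0,0,8.8],
])

```text
clock: 26.88
position: [0.3784, -0.3202, 0.0101]
ee_rot: [[-0.006, 1.0, 0.003], [1.0, 0.006, 0.003], [0.003, 0.003, -1.0]]
ft_force: [-0.9, 0.4, -0.2]
width: 0.0879
```

Call:
drive_tool([
  [0,0,0,0,0,0,5],
  [0,0,0,0,0,0,2],
  [0,0,0,0,0,0,2],
  [0,0,0,0,0,0,2],
  [0,0,0,0,0,0,2],
  [0,0,0,0,0,0,2],
  [0,0,0,0,0,0,2],
  [0,0,0,0,0,0,2],
])

```text
clock: 27.88
position: [0.3789, -0.3203, 0.0107]
ee_rot: [[-0.006, 1.0, 0.004], [1.0, 0.006, 0.003], [0.003, 0.004, -1.0]]
ft_force: [-0.6, 0.5, -0.7]
width: 0.0376
```

Call:
drive_tool([
  [0,0,5,0,0,0,2],
  [0.5,1,5,0,0,0,2],
  [1.8,5.8,1,0,0,0,2],
  [1.8,5.8,0,0,0,0,2],
  [1.8,5.8,0,0,0,0,2],
  [1.8,5.8,0,0,0,0,2],
  [1.8,5.8,0,0,0,0,2],
  [1.8,5.8,0,0,0,0,2],
])

```text
clock: 28.88
position: [0.4932, 0.0433, 0.125]
ee_rot: [[0.005, 1.0, 0.008], [1.0, -0.005, 0.001], [0.001, 0.008, -1.0]]
ft_force: [1.1, 0.6, 0.2]
width: 0.0374
```

Call:
drive_tool([
  [1,3,0,0,0,0,2],
  [0,0.8,0,0,0,0,2],
  [0,0,0,0,0,0,2],
  [0,0,0,0,0,0,2],
])

```text
clock: 29.38
position: [0.5028, 0.0852, 0.1246]
ee_rot: [[-0.001, 1.0, 0.008], [1.0, 0.001, 0.001], [0.001, 0.008, -1.0]]
ft_force: [0.2, 0.9, -1.2]
width: 0.0371
```

```bash
python3 - <<'E'
from h import *
s=ctrl.sense();print(s['position'],s['width'])
im=snap('wrist','w13')
for n in ['black_mount_center','blue_disc']:
  for cam in ['wrist']:
    for d in ctrl.tip_of(n,cam)[:2]:
        X=w(cam,d['at']); print(n,cam,round(d['p'],2),X.round(4),px(cam,X).round())
im=cv2.imread('pics/w13.png'); h=cv2.cvtColor(im,cv2.COLOR_BGR2HSV)
m=(h[...,0]>100)&(h[...,0]<125)&(h[...,1]>150)&(h[...,2]>120)
for c in cv2.findContours(m.astype(np.uint8),cv2.RETR_EXTERNAL,cv2.CHAIN_APPROX_NONE)[0]:
    if cv2.contourArea(c)<800: continue
    P=np.array([ray('wrist',u,v,.008)[:2] for u,v in c[:,0]],np.float32); print(cv2.boundingRect(c),np.round(cv2.fitEllipse(P)[0],4),cv2.fitEllipse(P)[1])
E
```

```text
[0.50275174 0.08522162 0.12461655] 0.03708201382800793
black_mount_center wrist 0.98 [0.5043 0.0879 0.1297] [325. 262.]
blue_disc wrist 0.96 [ 0.5097  0.0986 -0.001 ] [329. 172.]
blue_disc wrist 0.9 [ 0.3376  0.0059 -0.0012] [139. 272.]
(108, 244, 70, 50) [0.3438 0.016 ] (0.04178096726536751, 0.06468844413757324)
(520, 225, 71, 63) [0.7084 0.0236] (0.05962732806801796, 0.060346029698848724)
(286, 136, 78, 75) [0.506  0.0992] (0.06083744391798973, 0.06093314662575722)
```

View pics/w13.png

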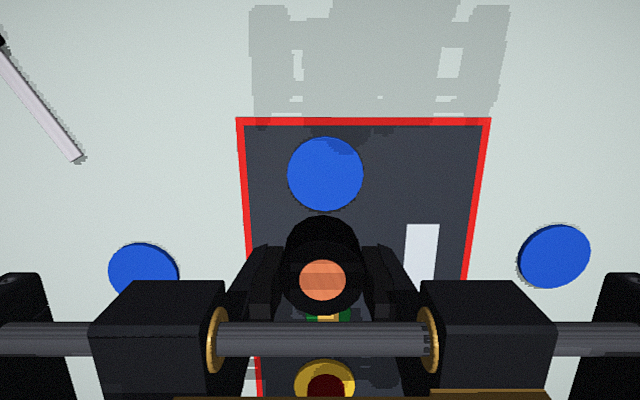

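Blue disc on mat at (325,174), held copper core at (322,280).

Call:
drive_tool([
  [0.1,1.1,-4,0,0.3,0,2],
  [0,0.2,-3,0,0,0,2],
  [0,0,-1,0,0,0,2],
  [0,0,0,0,0,0,2],
  [0,0,0,0,0,0,2],
])

```text
clock: 30.15
position: [0.506, 0.0955, 0.045]
ee_rot: [[0.005, 1.0, 0.007], [1.0, -0.005, 0.002], [0.002, 0.007, -1.0]]
ft_force: [0.5, -0.5, 0.2]
width: 0.0375
```

```bash
python3 - <<'E'
from h import *
s=ctrl.sense(); z=s['position'][2]-.0107+.03; c=px('wrist',[*s['position'][:2],z]); print(s['position'],c)
E
```

```text
[0.50602106 0.09550225 0.04502652] [322.69539737 283.6413776 ]
```

Call:
drive_tool([
  [0,0.2,-1,0,0.2,0,2],
  [0,0,-0.8,0,0,0,2],
  [0,0,-0.4,0,0,0,2],
  [0,0,-0.1,0,0,0,2],
  [0,0,0,0,0,0,2],
])

```text
clock: 30.78
position: [0.5072, 0.0979, 0.022]
ee_rot: [[0.005, 1.0, 0.006], [1.0, -0.005, 0.003], [0.003, 0.006, -1.0]]
ft_force: [-0.1, -0.2, -0.5]
width: 0.0369
```

Call:
drive_tool([
  [0,0,-0.3,0,0,0,2],
  [0,0,0,0,0,0,2],
])

```text
clock: 31.02
position: [0.5074, 0.0979, 0.019]
ee_rot: [[0.005, 1.0, 0.006], [1.0, -0.005, 0.003], [0.003, 0.006, -1.0]]
ft_force: [-0.5, -0.3, -0.9]
width: 0.0371
```

Call:
drive_tool([
  [0,0,0,0,0,0,5],
  [0,0,0,0,0,0,7],
  [0,0,0,0,0,0,7],
  [0,0,0,0,0,0,7],
  [0,0,4,0,0,0,8],
  [0,0,5,0,0,0,8.8],
  [0,0,1.5,0,0,0,8.8],
  [0,0,0,0,0,0,8.8],
])

```text
clock: 32.02
position: [0.5066, 0.0979, 0.1261]
ee_rot: [[0.005, 1.0, 0.005], [1.0, -0.005, 0.003], [0.003, 0.005, -1.0]]
ft_force: [-0.8, -0.4, 0.4]
width: 0.0878
```

```bash
python3 - <<'E'
from h import *
s=ctrl.sense();print(s['position'],s['width'])
im=snap('wrist','w14')
E
```

```text
[0.50656265 0.09789565 0.12608207] 0.08780259610867638
```

View pics/w14.png

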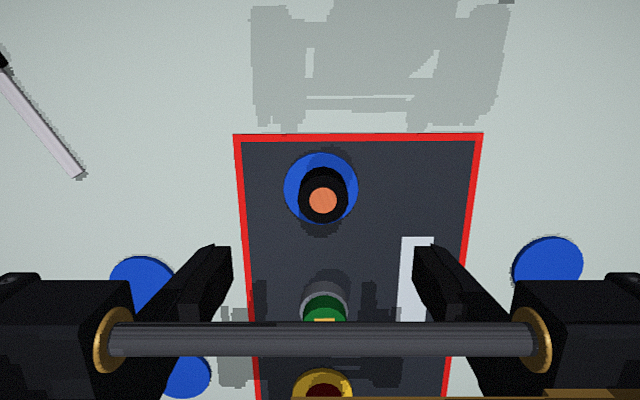

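Black mount centred on the blue disc, core at (323,200). Now the scale bar.

Call:
drive_tool([
  [-3,4.4,0,0,0,0,6],
  [-3,4.4,0,0,0,0,6],
  [-3,4.4,0,0,0,0,6],
  [-2.6,4.2,0,0,0,0,6],
  [-1.4,2,0,0,0,0,6],
  [0,0,0,0,0,0,6],
  [0,0,0,0,0,0,6],
])

```text
clock: 32.95
position: [0.368, 0.2918, 0.1161]
ee_rot: [[0.008, 1.0, -0.006], [1.0, -0.008, -0.009], [-0.009, -0.006, -1.0]]
ft_force: [0.1, 0.2, -0.4]
width: 0.0598
```

```bash
python3 - <<'E'
from h import *
s=ctrl.sense();print(s['position'],s['width'])
im=snap('wrist','w15')
for n in ['scale_bar_center']:
  for cam in ['wrist']:
    for d in ctrl.tip_of(n,cam)[:2]:
        X=w(cam,d['at']); print(n,cam,round(d['p'],2),X.round(4),px(cam,X).round())
E
```

```text
[0.36795009 0.29176536 0.11606434] 0.05976930575636527
scale_bar_center wrist 0.64 [0.3601 0.3146 0.0075] [312. 164.]
```

View pics/w15.png

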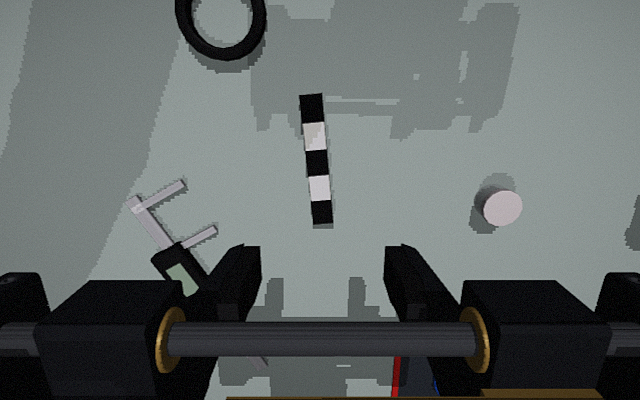

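Bar runs from (311,94) to (323,223), its middle near (316,160); the caliper at (180,240) is clear of the jaws.

```bash
python3 - <<'E'
from h import *
P=np.array([ray('wrist',u,v,.012)[:2] for u,v in [(299.5,95),(322.5,93.5),(333,223),(313.5,224.5)]])
a=(P[0]+P[1])/2;b=(P[2]+P[3])/2
print(P.round(4),'mid',(a+b)/2,'len',np.linalg.norm(a-b),'angle of bar from y, about z deg',np.degrees(np.arctan2(-(a-b)[0],(a-b)[1])))
E
```

```text
[[0.3523 0.3659]
 [0.3686 0.3668]
 [0.3763 0.2672]
 [0.3606 0.266 ]] mid [0.36444241 0.31645743] len 0.10003143305654866 angle of bar from y, about z deg 4.552521170206019
```

Call:
drive_tool([
  [-0.2,1.8,-3.5,0.5,-0.3,3.5,6],
  [-0.1,0.4,-3,0,0,1,6],
  [0,0,-1.5,0,0,0,6],
  [0,0,0,0,0,0,6],
  [0,0,0,0,0,0,6],
])

```text
clock: 33.67
position: [0.3701, 0.3104, 0.0356]
ee_rot: [[-0.062, 0.998, 0.004], [0.998, 0.062, 0.001], [0.001, 0.004, -1.0]]
ft_force: [0.3, 0.6, -0.1]
width: 0.0599
```

Call:
drive_tool([
  [-0.5,0.5,-1.2,0,0.2,0.8,6],
  [0,0.1,-1.2,0,0,0,6],
  [0,0,-0.5,0,0,0,6],
  [0,0,0,0,0,0,6],
])

```text
clock: 34.17
position: [0.3654, 0.3176, 0.0059]
ee_rot: [[-0.077, 0.997, 0.002], [0.997, 0.077, 0.003], [0.003, 0.002, -1.0]]
ft_force: [0.1, 0.2, 0.0]
width: 0.0601
```

Call:
drive_tool([
  [0,0,-0.3,0,0,0,3],
  [0,0,0,0,0,0,1],
  [0,0,0,0,0,0,0.5],
  [0,0,0,0,0,0,0.5],
  [0,0,0,0,0,0,0.5],
  [0,0,0,0,0,0,0.5],
  [0,0,0,0,0,0,0.5],
])

```text
clock: 35.05
position: [0.3658, 0.3177, 0.0032]
ee_rot: [[-0.077, 0.997, 0.002], [0.997, 0.077, 0.004], [0.003, 0.003, -1.0]]
ft_force: [-0.1, 0.0, -0.4]
width: 0.0155
```

Call:
drive_tool([
  [0,0,5,0,0,0,0.5],
  [0.8,-1,5,0,0,-1,0.5],
  [3.5,-5,2,0,0,-1,0.5],
  [3.5,-5,0,0,0,-1,0.5],
  [3.5,-5,0,0,0,-1,0.5],
  [3.5,-5,0,0,0,0,0.5],
  [3.5,-5,0,0,0,0,0.5],
  [2.2,-3.8,0,0,0,0,0.5],
])

```text
clock: 36.05
position: [0.5729, 0.0163, 0.1269]
ee_rot: [[-0.017, 1.0, 0.004], [1.0, 0.017, 0.006], [0.006, 0.005, -1.0]]
ft_force: [0.5, 0.2, -0.0]
width: 0.016
```

Call:
drive_tool([
  [0.5,-1,0,0,0,0,0.5],
  [0,0,0,0,0,0,0.5],
  [0,0,0,0,0,0,0.5],
])

```text
clock: 36.42
position: [0.5778, 0.0041, 0.1265]
ee_rot: [[-0.014, 1.0, 0.003], [1.0, 0.014, 0.005], [0.005, 0.004, -1.0]]
ft_force: [-0.2, 0.6, -1.1]
width: 0.0154
```

```bash
python3 - <<'E'
from h import *
s=ctrl.sense();print(s['position'],s['width'],s['ee_rot'])
im=snap('wrist','w16')
E
```

```text
[0.57778443 0.00410032 0.12645633] 0.015385943321592602 [[-0.01355888  0.99990199  0.00348883]
 [ 0.9998956   0.0135412   0.00504165]
 [ 0.00499391  0.00355682 -0.9999812 ]]
```

View pics/w16.png

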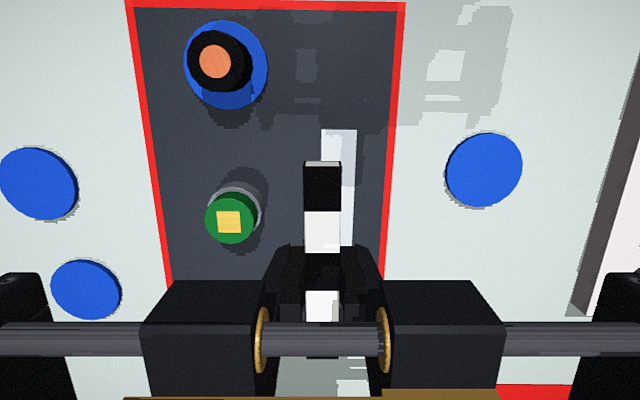

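Bar held, far end at (322,163), aligned with the strip (338,190).

Call:
drive_tool([
  [1.0,-1.2,-3,0,0,-0.6,0.5],
  [0.2,-0.2,-3,0,0,0,0.5],
  [0,0,-2,0,0,0,0.5],
  [0,0,0,0,0,0,0.5],
  [0,0,0,0,0,0,0.5],
])

```text
clock: 37.1
position: [0.5894, -0.002, 0.0456]
ee_rot: [[-0.013, 1.0, 0.004], [1.0, 0.013, 0.009], [0.009, 0.005, -1.0]]
ft_force: [-0.5, 0.5, -0.9]
width: 0.0153
```

Call:
drive_tool([
  [0.2,-0.8,-1,-0.5,0,-0.5,0.5],
  [0,-0.1,-1,0,0,0,0.5],
  [0,0,-0.6,0,0,0,0.5],
  [0,0,0,0,0,0,0.5],
])

```text
clock: 37.6
position: [0.5926, -0.0116, 0.0195]
ee_rot: [[-0.004, 1.0, 0.007], [1.0, 0.004, -0.0], [-0.0, 0.007, -1.0]]
ft_force: [0.1, -0.3, -0.6]
width: 0.0158
```

Call:
drive_tool([
  [0,0,-0.8,0,0.3,0,0.5],
  [0,0,-0.4,0,0,0,0.5],
  [0,0,-0.1,0,0,0,0.5],
  [0,0,0,0,0,0,0.5],
])

```text
clock: 38.1
position: [0.5928, -0.0115, 0.0057]
ee_rot: [[-0.004, 1.0, 0.002], [1.0, 0.004, -0.0], [-0.0, 0.002, -1.0]]
ft_force: [0.5, -0.7, -0.8]
width: 0.0156
```

Call:
drive_tool([
  [0,0,0,0,0,0,3],
  [0,0,0,0,0,0,4],
  [0,0,0,0,0,0,4],
  [0,0,0,0,0,0,4],
  [0,0,4,0,0,0,4],
  [0,0,6,0,0,0,4],
  [0,0,6,0,0,0,4],
  [0,-3,3,0,0,0,4],
])

```text
clock: 39.1
position: [0.5908, -0.039, 0.1991]
ee_rot: [[-0.008, 1.0, -0.003], [1.0, 0.008, 0.001], [0.001, -0.003, -1.0]]
ft_force: [-0.2, -0.5, 0.2]
width: 0.0402
```

Call:
drive_tool([
  [0,-5,3,0,0,0,4],
  [0,-5,3,0,0,0,4],
  [0,-6,0,0,0,0,4],
  [0,-6,0,0,0,0,4],
  [0,-6,0,0,0,0,4],
  [0,-3,0,0,0,0,4],
  [0,0,0,0,0,0,4],
  [0,0,0,0,0,0,4],
])

```text
clock: 40.1
position: [0.5899, -0.3587, 0.2655]
ee_rot: [[-0.01, 1.0, 0.005], [1.0, 0.01, 0.001], [0.001, 0.005, -1.0]]
ft_force: [0.6, 0.7, -0.1]
width: 0.0401
```

```bash
python3 - <<'E'
from h import *
s=ctrl.sense();print(s['position'],s['width'],s['ft_force'],s['clock'])
snap('wrist','w17'); snap('top','t17')
names="blue_disc yellow_disc black_mount_center red_mount_center green_mount_center riser_center scale_bar_center jar_center".split()
for n in names:
  for cam in ['wrist','top']:
    for d in ctrl.tip_of(n,cam)[:1]:
        X=w(cam,d['at']); print(n,cam,round(d['p'],2),X.round(4),px(cam,X).round())
E
```

```text
[ 0.58992552 -0.3586882   0.26552356] 0.0401114286273276 [ 0.58174597  0.74819242 -0.11605974] 40.1
blue_disc top 0.93 [ 0.3623 -0.092  -0.0016] [362. 263.]
yellow_disc top 0.63 [ 5.063e-01 -1.197e-01  5.000e-04] [375. 203.]
black_mount_center top 0.69 [0.5088 0.1035 0.0226] [282. 200.]
red_mount_center top 0.5 [ 0.5071 -0.1169  0.0245] [375. 202.]
green_mount_center top 0.47 [ 0.5062 -0.0097  0.0318] [329. 202.]
riser_center top 0.37 [ 0.5061 -0.0112  0.0117] [330. 202.]
jar_center top 0.5 [0.6432 0.2941 0.0338] [203. 142.]
```

View pics/w17.png

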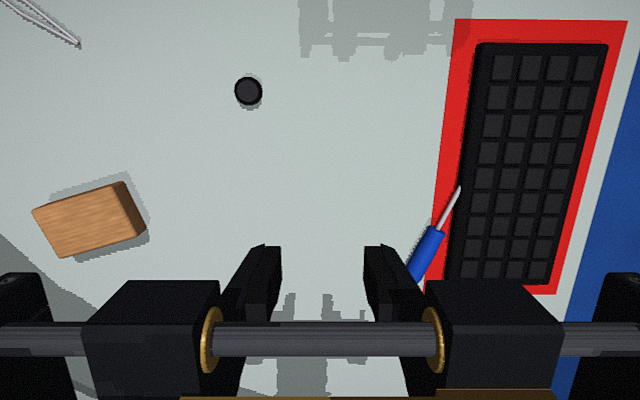

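View pics/t17.png

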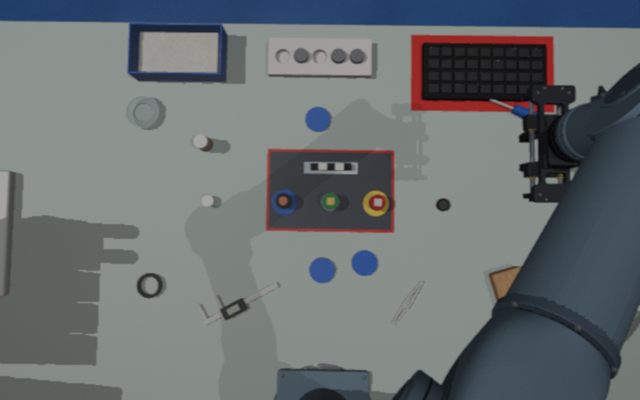

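Top view: black on blue (284,201), green on riser (330,202), red on yellow (377,203), bar on the strip (331,168), jar unmoved at (203,143). I'll take one closer wrist check.

Call:
drive_tool([
  [-1,5,1,0,0,0,4],
  [-1,5,1,0,0,0,4],
  [-1,4,0,0,0,0,4],
  [0,2,0,0,0,0,4],
  [0,0,0,0,0,0,4],
  [0,0,0,0,0,0,4],
])

```text
clock: 41.75
position: [0.5579, -0.1974, 0.2862]
ee_rot: [[-0.007, 1.0, 0.005], [1.0, 0.007, -0.002], [-0.002, 0.005, -1.0]]
ft_force: [0.3, -0.8, -0.3]
width: 0.0402
```

```bash
python3 - <<'E'
from h import *
s=ctrl.sense();print(s['position'],s['qd'])
snap('wrist','w18')
names="blue_disc yellow_disc black_mount_center red_mount_center green_mount_center riser_center scale_bar_center".split()
for n in names:
    for d in ctrl.tip_of(n,'wrist')[:2]:
        X=w('wrist',d['at']); print(n,round(d['p'],2),X.round(4),px('wrist',X).round())
E
```

```text
[ 0.55788543 -0.19742021  0.28622974] [-0.0019236  -0.00130514 -0.00487335  0.00022432 -0.00048968  0.00089609
  0.00099674]
blue_disc 0.56 [ 0.3616 -0.097   0.003 ] [156.  67.]
yellow_disc 0.55 [ 0.5049 -0.1225  0.0036] [277.  90.]
```

View pics/w18.png

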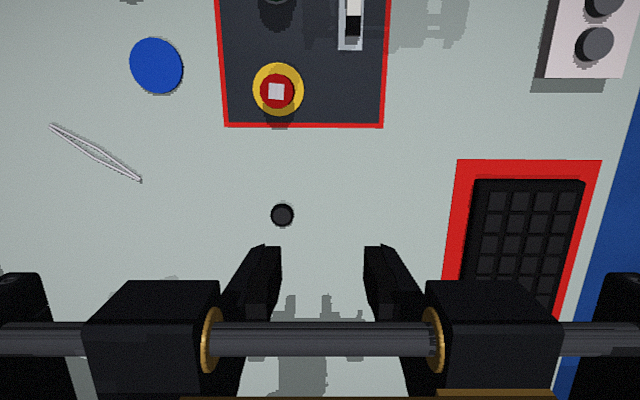

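Only the red end shows (277,91); I'll move 11 cm further along +y.

Call:
drive_tool([
  [0,5,0,0,0,0,4],
  [0,5,0,0,0,0,4],
  [0,4,0,0,0,0,4],
  [0,0,0,0,0,0,4],
  [0,0,0,0,0,0,4],
])

```text
clock: 42.78
position: [0.5575, -0.0554, 0.2862]
ee_rot: [[-0.004, 1.0, 0.006], [1.0, 0.004, -0.003], [-0.003, 0.006, -1.0]]
ft_force: [-0.2, -1.0, 0.3]
width: 0.0399
```

```bash
python3 - <<'E'
from h import *
s=ctrl.sense();print(s['position'],s['clock'])
snap('wrist','w19')
E
```

```text
[ 0.55745827 -0.05542628  0.28615695] 42.775
```

View pics/w19.png

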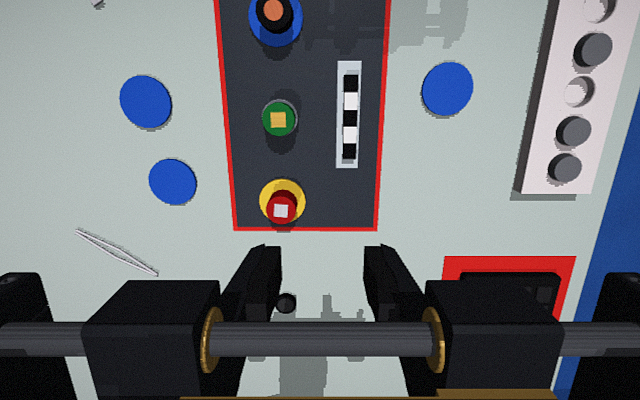

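```bash
python3 - <<'E'
from h import *
for n,u,v,z in [('black',273,10.5,.038),('green',278.5,119.5,.038),('red',281,210,.038),('barfar',350.5,75,.014),('barnear',350,158,.014)]: print(n,ray('wrist',u,v,z).round(4))
print(ctrl.sign_off())
E
```

```text
black [0.5075 0.0992 0.038 ]
green [ 0.5091 -0.0116  0.038 ]
red [ 0.5081 -0.1221  0.038 ]
barfar [0.592  0.0372 0.014 ]
barnear [ 0.5944 -0.0611  0.014 ]
the job is handed in; nothing more can be done
None
```

The layout is finished and handed in at about 43 s of the 115 s allowed. Every final check was well inside tolerance, though `sign_off` reports no verdict. Positions below are world x, y in metres from the last wrist picture, except where noted.

| Piece | Found at | Target |
|---|---|---|
| Black mount on blue disc | (0.508, 0.099) | (0.506, 0.099) |
| Red mount on yellow disc | (0.508, -0.122) | (0.506, -0.121) |
| Riser on the mat (measured before green was placed on it) | (0.506, -0.011) | (0.507, -0.012) |
| Green mount on the riser | (0.509, -0.012) | riser at (0.506, -0.011) |
| Scale bar on the strip | (0.593, -0.012) | (0.592, -0.0125) |

- **Bar angle:** about 1.4° off parallel, against a limit of about 11°.
- **Jar:** the network put it within about 5 mm of its starting place, which is its own accuracy, and it looked unmoved and upright in the top view.
- **Release:** the gripper was open and well above everything at hand-in.
- **Checks that failed or disagreed:**
  - In its final picture the wrist camera's networks found none of the specimens, so the positions above come from points I read off the pictures.
  - In the last top-camera pass the network's best blue disc was one of the off-mat look-alikes.
  - That same pass put black and red about 4–5 mm from the wrist readings, still within tolerance.

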